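# Clear the rejects from a spring magazine and hold its follower at the load mark

### The job

The spring magazine for the ceramic end blocks is to be reloaded. Take the two blocks with a red cross out of its lane and put them in the red reject bin, leaving the unmarked ones in the lane and the rest of the bench undisturbed; then draw the spring follower back by its black lug until its pointer is level with the red index cursor on the scale, and finish while still holding it there against its spring, so that a colleague can drop in the fresh blocks.

Things in the scene. Friction and masses are not known exactly. Their poses are not given: they have to be found in the camera images.
- magazine: Aluminium magazine fixed to the bench, 340 mm long (its y), 64 wide (x), origin under its centre, z up. Lane floor 30 mm above the bench, 26 mm wide, rails beside it 8 mm wide, tops at 36. Front stop at y = +160 mm (54 high), rear plate at y = -158 to -170 (64 high). Four blocks stand in line in the lane, 42 mm along y, gaps about 3 mm, from y = -22 to +160. The side at -x bears the scale
- follower: Grey spring follower with a black lug. Slides along the magazine's -y, away from the blocks, 90 mm at most; a spring pushes it home with 4 N at home, 8.5 N at full travel, lightly damped. Origin at bench height in mid lane, axes as the magazine's, at home at y = -33 mm. Carriage 18 mm along y, 62 mm high; its rod runs back into the spring strut, a dark barrel of 18 mm across, 44 mm up, that ends 80 mm behind the rear plate
- lug (a point): Centre of the lug's gripping part: an upright black plate 10 mm thick along the magazine's y, 32 mm wide along x, from 62 to 102 mm above the bench; this point is at 84 mm. Free all round above 64 mm
- pointer (a point): Tip of the follower's white pointer, over the scale rail, 40 mm above the bench; it goes with the follower (same y as the lug). It must come level with index_mark along the magazine's y
- index_mark (a point): White line on top of the red index cursor clamped on the scale rail, 8 mm wide along the magazine's y, 40 mm above the bench; axes as the magazine's. It is set 45 to 80 mm towards -y from the pointer's home and stays there
- reject_0_center (a point): Centre of a reject: cream ceramic block 24 x 42 x 24 mm (its x, y, z) with a red felt-pen cross on top; 45 g nominal. It stands on the lane floor, its y along the magazine's y: top 54 mm above the bench, so the upper 18 mm stand clear of the rails; grasp it across its 24 mm width
- reject_1_center (a point): Centre of the second reject, same block, same red cross
- good_0_center (a point): Centre of an unmarked block of the same shape; it stays in the lane, upright on the lane floor
- good_1_center (a point): Centre of the other unmarked block; likewise
- reject_bin: Red open plastic bin fixed on the bench, outside 120 x 160 x 45 mm (its x, y, z), with a rim 6 mm out all round; walls and floor 3 mm; origin under its centre on the bench
- red_marker: Felt pen with red cap, 16 x 128 x 18 mm, bystander; origin under its centre
- caliper: Digital caliper, 60 x 220 x 15 mm, bystander; origin under its centre
- tape: Yellow tape roll, 66 mm across, 18 mm high, bystander; origin under its centre
- glue_bottle: Small white bottle with yellow cap, 21 mm across, 38 mm high, bystander; origin under its centre
- fitting_0: Blue tee push-in fitting, 33 x 44 x 14 mm, bystander; origin under its centre

How it is judged:
By the outcome, as a careful person would: the job done as asked, in the order asked, and still so for the second after the job is handed in, while the arm keeps its last pose, push and grip.
It also fails if it takes over 67 s, if anything falls off the work surface, if the arm or the gripper's body presses on something with over 40 N, if the wrist force passes 120 N, or if a joint passes its speed limit or range.

### The arm

A 6-joint arm with a two-finger parallel gripper is mounted at the origin on a cart in front of the work surface, level with it; the furniture and walls round the work are solid. World frame = base frame: x ahead of the robot, y to its left, z up, the work surface at z = 0. Lengths are in m, angles in rad, forces in N, time in s.
With the tool pointing down it reaches from about 0.275 to 0.85 m from the base axis. Payload 5.2 kg.
Tool frame: the origin (TCP) lies on the centre line of the jaws, within the pads' length; the fingertips stand 14 mm ahead of it and the grasp point (between the pads) lies 5 mm behind it; z points along the fingers, y is the line along which they close (so a half turn about z gives the same grasp; the last joint's range is limited). The gripper opens to 85 mm and grips with 20 to 120 N. Pads are 22 mm wide; open, the fingers measure 114 mm over their backs; the gripper's body (76 mm by 85 mm) begins 54 mm behind the grasp point. The pads swing forward as they close: fully open they stand 13 mm farther back than shut.
Start: joints at [-1.327, 0.259, 1.535, -0, 1.348, -0.203], TCP at [0.238, -0.496, 0.245] pointing down, gripper open.
Joint ranges: [-3.14, 3.14], [-0.91, 2.08], [0.19, 2.58], [-1.22, 4.36], [0.22, 2.71], [-3.12, 3.12]. Speed limits (rad/s): [2.57, 2.57, 3.14, 3.14, 3.14, 3.14].

### API

Orientations are given as a rotation vector (axis times angle).
In Python, from rig import env gives the robot as it stands.
- The arm moves only by the tool servo_tool, never from a script. Its argument "steps" is one flat list of numbers, 7 for each row, row after row: the closure, from 0 (fully open) to 1 (shut), then the shift along the world's x, y, z in m, then the turn, a rotation vector about the world's x, y, z in degrees. In form: [fingers, x, y, z, ax, ay, az, fingers, x, y, z, ax, ay, az, ...]. A call has 1 to 8 rows; each row shifts and turns the commanded pose from where the row before left it; what a row does not reach is not made up. A row lasts 1/10 s, in which the tool goes at most 50 mm and 8.59 degrees, less where a joint would pass 70% of its speed; a pose out of reach is approached as far as the arm can. A call is refused whole if a number of a shift passes 0.05 or a number of a turn 8.59, either way. A call with a gripper value outside its range is refused whole. The fingers move at their own pace and stop on an object; "force" is the grip in N (left out, the last holds). Time passes only in rows, so rows that do not move let the fingers close. It gives the time, the measured TCP pose, the force, the opening and the grip force at its end, in the units of the state.
- env.sense(): the state, without advancing time (a new reading comes with each control period).
- env.read_camera(name): name is "scene" or "top"; returns (picture, depth): 400x640x3 uint8, red, green, blue; 400x640 float32, m along the optical axis (not along the pixel's ray), 0 where there is no reading.
- env.camera_model(name): a dict with "fx", "fy", "cx", "cy" (pixels), "dist_coeffs" ([k1, k2, p1, p2, k3] as OpenCV has them; the pictures are not rectified), "view" (4x4, takes a point from world to camera coordinates). Camera axes: x right, y down, z forward; pixel columns grow to the right and rows downward; lengths in m; the calibration is good to about 2 mm. A picture is of the moment at which its call begins. camera_model takes no time and is no camera call.
- env.hand_in(): hands the job in; it is judged then, once.
The state is a dict: "t": time; "joints": joint angles; "qvel": joint speeds; "joint_efforts": joint torques, N m; "position": TCP position; "ee_rot": TCP orientation; "contact_force": force on the tool from outside, world axes, zero at the start; "wrist_torque": the same for the moment, N m; "gripper_width": opening from 0.0 (shut) to 1.0 (fully open); "gripper_force": force on a finger pad.
Only numpy, scipy, OpenCV 4.12 (cv2) and the standard library are available. Lean on these libraries where they do the work, as an engineer would, in place of code of your own. Each camera call takes 0.05 s, during which the arm holds its last target. There are 200 camera calls.

## Working session

There is one attempt and no reset: what is moved stays moved. The work goes in short steps, Python scripts to look and compute and a tool call to move; the robot and the scene stay as the last step left them, time stands still between calls to the robot, and variables do not carry over. Pictures are saved under pics/ and viewed, at most 10 in all, crops included, and the job is handed in when it is done.

Besides the shell and the picture viewer there is one more tool, called after ">>>" by a JSON object that holds its "method" and its "body", one argument or row to a line. servo_tool: Moves the arm, as the interface text tells. Its arguments: {"type":"object","properties":{"steps":{"type":"array","items":{"type":"number"}},"force":{"type":"number"}},"required":["steps"]}

```bash
ls; mkdir -p pics
cat > h.py <<'E'
import numpy as np, cv2
from rig import env
def cam(n):
    m=env.camera_model(n); K=np.array([[m['fx'],0,m['cx']],[0,m['fy'],m['cy']],[0,0,1.]]); return K,np.array(m['dist_coeffs'],float),np.array(m['view'])
def ray(n,uv):
    K,d,V=cam(n); p=cv2.undistortPoints(np.array(uv,float).reshape(-1,1,2),K,d).reshape(-1,2)
    D=np.c_[p,np.ones(len(p))]@V[:3,:3]; o=-V[:3,:3].T@V[:3,3]; return o,D
def onz(n,uv,z):
    o,D=ray(n,uv); return o+D*((z-o[2])/D[:,2])[:,None]
def atd(n,uv,dep):
    o,D=ray(n,uv); return o+D*np.array(dep)[:,None]
def proj(n,P):
    K,d,V=cam(n); return cv2.projectPoints(np.array(P,float).reshape(-1,1,3),cv2.Rodrigues(V[:3,:3])[0],V[:3,3],K,d)[0].reshape(-1,2)
E
python3 - <<'E'
from h import *
for n in('scene','top'):
    im,d=env.read_camera(n); np.savez(f'{n}0.npz',im=im,d=d); cv2.imwrite(f'pics/{n}0.png',im[:,:,::-1])
    K,ds,V=cam(n); print(n,K[0,0],-V[:3,:3].T@V[:3,3],V[2,:3],V[0,:3])
print(env.sense())
E
```

```text
pics
scene 428.3182658366502 [0.01205263 0.8078814  0.84531501] [ 0.48171005 -0.53234946 -0.69610306] [-0.7357858  -0.67715857  0.00869064]
top 457.8066832789055 [0.38374069 0.21958414 1.39370218] [ 0.12762717  0.00369823 -0.99181532] [ 0.01794928 -0.99983789 -0.00141843]
{'t': 0.1, 'joints': array([-1.32679894e+00,  2.59231044e-01,  1.53600224e+00,  9.67043901e-06,
        1.34800028e+00, -2.02823290e-01]), 'qvel': array([-1.59418310e-03, -1.72371852e-03, -3.12035710e-03,  1.52394783e-03,
       -5.76087385e-04, -3.64797332e-07]), 'joint_efforts': array([ 9.41488652e-04, -4.46974289e+01, -2.91246486e+01, -3.46152956e-04,
        6.31097020e-03, -1.62552971e-05]), 'position': array([ 0.23755325, -0.49553759,  0.24456737]), 'ee_rot': array([-3.06191711e+00, -6.95673437e-01,  3.82312224e-05]), 'contact_force': array([ 0.37190797, -0.51567444,  0.0146294 ]), 'wrist_torque': array([ 0.00245308, -0.01411295, -0.06366583]), 'gripper_force': 0.0, 'gripper_width': 0.9973945548699202}
```

View pics/scene0.png

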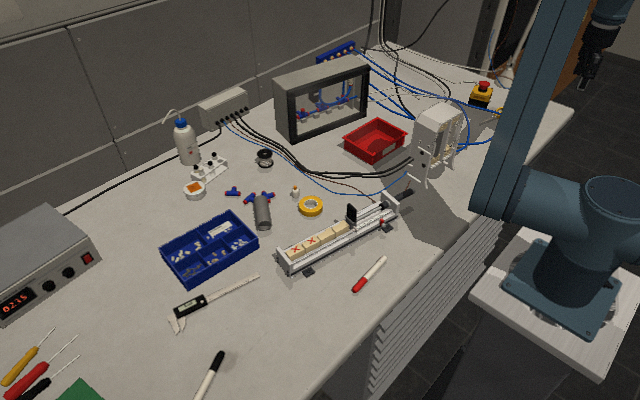

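View pics/top0.png

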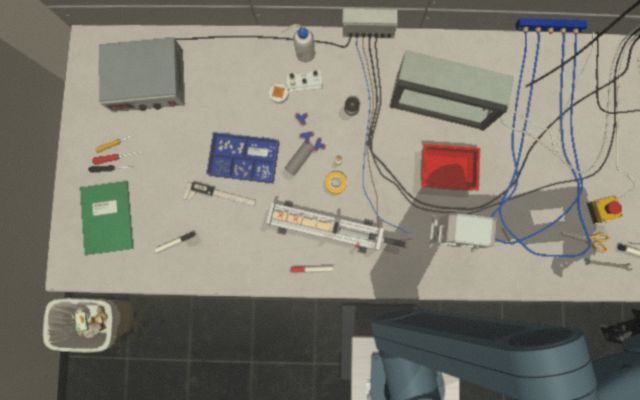

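The scene view shows the magazine at about (335,235), the red bin at (375,140), and the crosses at (296,249) and (311,240). In the top view the magazine is at (325,222) and the bin at (450,167). I'll zoom in on both.

Run:
```python
import numpy as np,cv2
a=np.load('scene0.npz')['im'][170:290,260:420,::-1]; b=np.load('top0.npz')['im'][185:265,255:415,::-1]
cv2.imwrite('pics/c1.png',np.vstack([cv2.resize(a,(640,480-160),interpolation=2)[:0],cv2.resize(a,None,fx=4.5,fy=4.5,interpolation=2)]))
cv2.imwrite('pics/c2.png',cv2.resize(b,None,fx=5,fy=5,interpolation=2))
```

```text
Traceback (most recent call last):
ValueError: all the input array dimensions except for the concatenation axis must match exactly, but along dimension 1, the array at index 0 has size 640 and the array at index 1 has size 720
```

Run:
```python
import numpy as np,cv2
a=np.load('scene0.npz')['im'][170:290,260:420,::-1]; b=np.load('top0.npz')['im'][185:265,255:415,::-1]
cv2.imwrite('pics/c1.png',cv2.resize(a,None,fx=5,fy=5,interpolation=2))
cv2.imwrite('pics/c2.png',cv2.resize(b,None,fx=5,fy=5,interpolation=2))
```

```text
(no output)
```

View pics/c1.png

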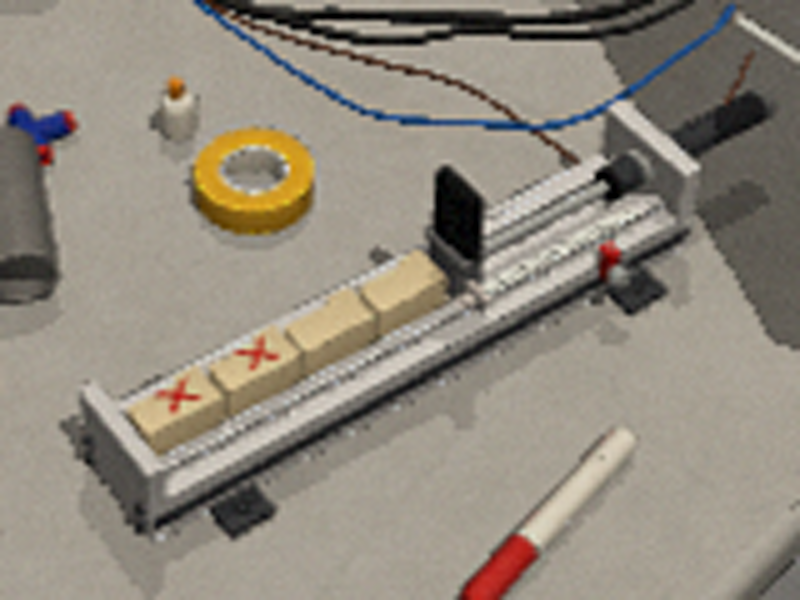

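View pics/c2.png

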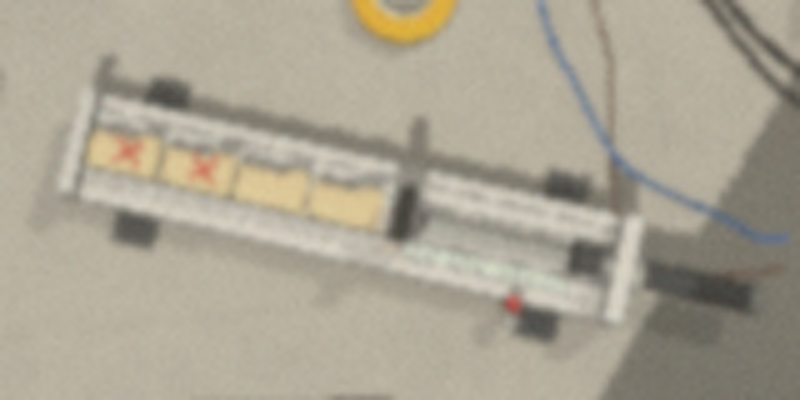

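The crops show the rejects as the two blocks next to the front stop. In scene pixels the crosses are at (296,249) and (312,240). The lug is at (352,212), the red cursor at (382,222), and the barrel end at (413,191). Next I'll triangulate.

```bash
cat >> h.py <<'E'
def tri(a,b):
    o1,D1=ray('scene',[a]);o2,D2=ray('top',[b]);d1=D1[0]/np.linalg.norm(D1[0]);d2=D2[0]/np.linalg.norm(D2[0])
    s=np.linalg.lstsq(np.c_[d1,-d2],o2-o1,rcond=None)[0]; p=o1+s[0]*d1;q=o2+s[1]*d2; return (p+q)/2,np.linalg.norm(p-q)
def blobs(im,roi,f,amin=3):
    x0,y0,x1,y1=roi; hsv=cv2.cvtColor(im,cv2.COLOR_RGB2HSV).astype(int); m=np.zeros(im.shape[:2],np.uint8)
    m[y0:y1,x0:x1]=f(hsv)[y0:y1,x0:x1]; n,l,st,c=cv2.connectedComponentsWithStats(m)
    return [(c[i].round(2),st[i][4],st[i][:4],l==i) for i in range(1,n) if st[i][4]>=amin]
red=lambda h:((h[...,0]<8)|(h[...,0]>172))&(h[...,1]>100)&(h[...,2]>60)
cream=lambda h:(h[...,0]>10)&(h[...,0]<28)&(h[...,1]>55)&(h[...,2]>120)
blk=lambda h:(h[...,2]<55)
E
python3 - <<'E'
from h import *
S=np.load('scene0.npz');T=np.load('top0.npz')
for n,Z,R in(('scene',S,(280,195,420,280)),('top',T,(265,195,415,262))):
    for nm,f in(('red',red),('cream',cream),('blk',blk)):
        for c,a,b,m in blobs(Z['im'],R,f,4):
            d=Z['d'][m];d=d[d>0]
            P=atd(n,[c],[np.median(d)])[0].round(4) if len(d) else None
            print(n,nm,c,a,b,P)
for n,Z,R in(('scene',S,(335,110,412,170)),('top',T,(415,135,490,200))):
    for c,a,b,m in blobs(Z['im'],R,red,200):
        ys,xs=np.nonzero(m); h=cv2.convexHull(np.c_[xs,ys].astype(np.int32))
        q=cv2.approxPolyDP(h,5,True).reshape(-1,2); print(n,'bin',q.tolist(),onz(n,q,.045).round(3).tolist())
E
```

```text
scene red [381.24 220.9 ] 21 [380 218   4   7] [0.4177 0.1505 0.0382]
scene red [311.07 240.43] 14 [307 238   9   6] [0.494  0.3317 0.0547]
scene red [295.77 248.62] 13 [294 246   6   6] [0.5033 0.3743 0.0538]
scene red [363.   278.27] 15 [360 277   7   3] [0.3476 0.3088 0.0161]
scene cream [310.61 204.7 ] 282 [298 195  25  20] [0.6062 0.219  0.019 ]
scene cream [318.32 239.91] 708 [285 220  65  41] [0.4855 0.3153 0.0494]
scene blk [400.87 196.87] 47 [395 195  15   6] [0.428  0.0519 0.0486]
scene blk [383.7  205.21] 47 [379 201  10   9] [0.4422 0.1096 0.049 ]
scene blk [351.13 212.84] 134 [347 204   9  22] [0.4659 0.2174 0.0843]
scene blk [350.75 242.91] 209 [291 217 106  59] [0.4421 0.2414 0.0093]
scene blk [348.56 222.4 ] 25 [346 218   7  11] [0.4692 0.2211 0.0501]
scene blk [307.52 271.67] 52 [302 267  12  10] [0.4615 0.3787 0.0058]
scene blk [287.25 275.  ] 4 [287 274   2   3] [0.4879 0.4202 0.0095]
top red [357.  245.5] 6 [356 245   3   2] [0.4179 0.1491 0.0421]
top cream [301.57 220.51] 453 [272 211  60  20] [0.4877 0.3132 0.0532]
scene bin [[407, 133], [399, 147], [372, 164], [345, 149], [342, 137], [376, 117]] [[0.59, -0.209, 0.045], [0.565, -0.131, 0.045], [0.575, -0.008, 0.045], [0.68, -0.009, 0.045], [0.728, -0.049, 0.045], [0.72, -0.214, 0.045]]
top bin [[478, 189], [422, 186], [424, 144], [479, 148]] [[0.592, -0.211, 0.045], [0.598, -0.043, 0.045], [0.726, -0.05, 0.045], [0.717, -0.217, 0.045]]
```

Run:
```python
from h import *
S=np.load('scene0.npz');T=np.load('top0.npz')
r2=lambda h:((h[...,0]<12)|(h[...,0]>170))&(h[...,1]>80)&(h[...,2]>60)
cr=lambda h:((h[...,0]<28)|(h[...,0]>170))&(h[...,1]>50)&(h[...,2]>110)
dk=lambda h:(h[...,2]<85)
for nm,f,R in(('red',r2,(265,205,370,255)),('cream',cr,(268,205,336,232)),('dk',dk,(325,215,345,240))):
    for c,a,b,m in blobs(T['im'],R,f,4):
        print('top',nm,c,a,b)
        if a>60 and nm=='cream':
            ys,xs=np.nonzero(m); r=cv2.minAreaRect(np.c_[xs,ys].astype(np.float32)); q=onz('top',cv2.boxPoints(r),.054); print(r,q.round(4).tolist(),q.mean(0)); 
            # axis by PCA on plane
            P=onz('top',np.c_[xs,ys],.054)[:,:2]; w,v=np.linalg.eigh(np.cov((P-P.mean(0)).T)); print('axis',v[:,1],P.mean(0), np.ptp((P-P.mean(0))@v[:,1]))
h=cv2.cvtColor(T['im'],cv2.COLOR_RGB2HSV); print(h[218:236,328:343,2])
for c,a,b,m in blobs(S['im'],(335,195,365,235),blk,50): print('lug S',c,b)
```

```text
top red [280.2 214.8] 10 [279 213   4   4]
top red [295.22 218.44] 9 [294 217   4   4]
top red [357.2 245.5] 10 [356 244   3   4]
top cream [301.56 220.43] 494 [272 211  60  21]
((301.4747314453125, 220.10952758789062), (60.63711929321289, 8.844474792480469), 12.994616508483887) [[0.4945, 0.4034, 0.054], [0.5201, 0.3984, 0.054], [0.483, 0.2237, 0.054], [0.4577, 0.2291, 0.054]] [0.488846  0.3136383 0.054    ]
axis [0.2083517  0.97805397] [0.48789358 0.31321037] 0.1783451549318461
top dk [335.3 227.5] 20 [334 223   4   9]
[[204 204 201 198 202 195 172 147 139 140 136 132 132 136 138]
 [184 182 179 181 188 186 168 151 143 143 143 143 156 171 169]
 [161 159 159 161 169 171 157 149 143 145 144 148 169 191 195]
 [160 158 154 163 171 176 152 140 129 127 137 153 170 189 200]
 [179 175 168 177 189 183 146 115 101 104 128 158 176 182 186]
 [204 201 196 195 192 178 134  96  77  85 118 159 187 198 196]
 [216 216 213 203 190 160 123  87  71  83 113 157 184 202 206]
 [219 217 215 209 192 158 109  77  74  86 116 141 162 181 192]
 [219 217 208 200 186 142  95  76  74  89 112 133 147 154 164]
 [219 211 204 196 180 130  90  71  77  95 114 119 128 136 146]
 [217 207 199 191 170 123  82  70  75 103 113 110 123 144 146]
 [207 198 197 187 159 114  80  74  82 104 117 113 136 159 162]
 [185 187 189 181 145 103  79  74  82 104 118 130 153 172 172]
 [175 171 170 162 129  93  77  74  91 112 128 152 171 179 177]
 [184 178 178 166 138 112  92  91 110 133 148 170 181 184 183]
 [190 191 190 183 171 155 137 136 147 161 165 177 175 179 183]
 [193 188 185 188 189 186 173 168 186 191 186 191 191 182 179]
 [191 186 186 188 191 189 186 185 195 199 200 206 200 197 191]]
lug S [351.13 212.84] [347 204   9  22]
```

Run:
```python
from h import *
u=np.array([.208,.978]);v=np.array([.978,-.208]);c=np.array([.4885,.3135])
for nm,a,b,z in(('r0',(295.77,248.62),(280.2,214.8),.054),('r1',(311.07,240.43),(295.22,218.44),.054),('cur',(381.24,220.9),(357.2,245.5),.04),('lug',(351.13,212.84),(335.5,228.2),.084)):
    p,e=tri(a,b); 
    for t,q in(('tri',p),('s',onz('scene',[a],z)[0]),('t',onz('top',[b],z)[0])): print(nm,t,q.round(4),round(e,4),'y_mag',((q[:2]-c)@u+.069).round(4),'x',((q[:2]-c)@v).round(4))
```

```text
r0 tri [0.5026 0.3758 0.0558] 0.0013 y_mag 0.1328 x 0.0009
r0 s [0.5032 0.3744 0.054 ] 0.0013 y_mag 0.1316 x 0.0017
r0 t [0.5033 0.3764 0.054 ] 0.0013 y_mag 0.1336 x 0.0014
r1 tri [0.4935 0.332  0.0553] 0.0005 y_mag 0.0881 x 0.001
r1 s [0.4944 0.3313 0.054 ] 0.0005 y_mag 0.0877 x 0.0021
r1 t [0.4934 0.3319 0.054 ] 0.0005 y_mag 0.088 x 0.0009
cur tri [0.4185 0.1485 0.0359] 0.001 y_mag -0.107 x -0.0342
cur s [0.4168 0.152  0.04  ] 0.001 y_mag -0.1038 x -0.0365
cur t [0.4179 0.1484 0.04  ] 0.001 y_mag -0.1071 x -0.0347
lug tri [0.4664 0.2142 0.0813] 0.003 y_mag -0.0327 x -0.0009
lug s [0.4661 0.2171 0.084 ] 0.003 y_mag -0.0299 x -0.0019
lug t [0.465  0.2134 0.084 ] 0.003 y_mag -0.0338 x -0.0021
```

Run:
```python
from h import *
H={}
for n in('scene','top'):
    Z=np.load(n+'0.npz');d=Z['d'];ys,xs=np.nonzero(d>0);P=atd(n,np.c_[xs,ys],d[ys,xs])
    g=np.full((12,22),0.)
    for p in P:
        i,j=int((p[0]-.2)/.05),int((p[1]+.6)/.05)
        if 0<=i<12 and 0<=j<22 and p[2]<.6 and p[0]>=.2 and p[1]>=-.6: g[i,j]=max(g[i,j],p[2])
    print(n,'cols y=-.6..'); 
    for i in range(12): print(round(.2+.05*i,2),(g[i]*100).astype(int))
```

```text
scene cols y=-.6..
0.2 [ 0 46 47 35  0  0  0  0  0  0  0  0 59 50 32  0  0  0  0  0  0  0]
0.25 [32 40 46  0  0  0  0  0  0  0  0  0 59  0  0  0  0  0  0  0  0  0]
0.3 [0 0 0 0 0 0 0 0 0 0 0 0 0 0 0 0 1 2 1 0 0 0]
0.35 [0 0 0 0 0 0 0 0 0 0 0 0 0 0 0 0 1 1 1 0 0 0]
0.4 [ 2  2  0  1  1  1  1 17 21 21 21  6  5  6  5  4  4  3  0  0  0  0]
0.45 [ 5  3  0  1  1  0  0  0 21 21 21  8  8  6  5  5 10  5  5  5  5  0]
0.5 [ 8  3  1  0  0  0  0  0  0 21 21  0  0  3  2  0  3  3  5  5  5  0]
0.55 [8 2 0 0 0 0 0 4 4 4 4 4 0 2 2 2 2 0 0 0 0 0]
0.6 [1 2 0 0 0 1 0 4 4 4 4 4 1 2 2 2 2 0 4 4 4 4]
0.65 [0 1 3 0 1 2 0 4 0 0 4 4 0 1 1 0 3 3 4 4 4 4]
0.7 [0 1 3 4 4 2 0 4 4 4 4 4 0 0 1 0 0 3 4 4 4 4]
0.75 [26 21  3  5  5  4 14 19 19  0  0  0  0  1  1  0  0  1  1  0  0  0]
top cols y=-.6..
0.2 [ 0 24 38 35  0 59 59  0  0  0  0  0 59 49 31  0  0  0  0  0  0  0]
0.25 [ 0 30 37  0  0 59 59  0  0  0 59 59 59  0  0  0  0  0  0  0  0  0]
0.3 [0 0 0 0 0 0 0 0 0 0 0 0 0 0 0 0 2 1 1 0 0 0]
0.35 [1 1 1 1 0 0 0 0 0 0 0 0 0 0 1 1 2 2 1 0 0 0]
0.4 [ 2  2  0  1  1  2  2 19 21 21 21  6  5  6  5  4  4  3  0  0  0  0]
0.45 [ 4  3  1  1  1  1  1 20 21 21 21  8  8  6  5  5 10  6  6  5  5  0]
0.5 [ 9  3  1  0  0  0  2  1  1 20 20  1  0  3  2  0  3  4  5  5  5  1]
0.55 [8 3 0 0 1 1 1 4 4 4 4 1 1 3 2 2 2 0 0 0 0 1]
0.6 [1 2 1 1 0 2 0 5 4 5 4 5 1 2 2 2 2 0 4 4 4 4]
0.65 [1 2 3 0 1 2 0 4 1 1 4 5 1 1 1 3 4 3 4 4 5 5]
0.7 [0 1 3 4 4 3 0 5 5 4 4 5 0 1 1 0 1 3 4 4 4 4]
0.75 [25 22  3  5  5  4 19 19 19  0  0  0  1  0  1  0  0  2  2  0  0  0]
```

>>> {"method": "servo_tool", "body": {
  "steps": [0.4, 0, 0.01, 0.045, 0, 0, 0, 0.4, 0.01, 0.03, 0.045, 0, 0, 0, 0.4, 0.012, 0.04, 0, 0, 0, 0, 0.4, 0.012, 0.04, 0, 0, 0, 0, 0.4, 0.012, 0.04, 0, 0, 0, 0, 0.4, 0.012, 0.04, 0, 0, 0, 0, 0.4, 0.012, 0.04, 0, 0, 0, 0, 0.4, 0.012, 0.04, 0, 0, 0, 0],
  "force": 30
}}

```text
t: 0.9
position: [0.3187, -0.2169, 0.331]
ee_rot: [-3.063, -0.695, 0.0]
contact_force: [0.3, 0.4, -0.3]
gripper_width: 0.601
gripper_force: 0.0
```

>>> {"method": "servo_tool", "body": {
  "steps": [0.4, 0.012, 0.04, 0, 0, 0, 6.5, 0.4, 0.012, 0.04, 0, 0, 0, 6.5, 0.4, 0.012, 0.04, 0, 0, 0, 6.5, 0.4, 0.012, 0.04, 0, 0, 0, 6.5, 0.4, 0.012, 0.04, 0, 0, 0, 6.5, 0.4, 0.012, 0.04, 0, 0, 0, 6.5, 0.4, 0.012, 0.04, 0, 0, 0, 6.5, 0.4, 0.012, 0.04, 0, 0, 0, 6.9]
}}

```text
t: 1.7
position: [0.4147, 0.1031, 0.3311]
ee_rot: [2.436, 1.983, -0.0]
contact_force: [0.8, 0.1, -0.2]
gripper_width: 0.598
gripper_force: 0.0
```

>>> {"method": "servo_tool", "body": {
  "steps": [0.4, 0.012, 0.04, 0, 0, 0, 0, 0.4, 0.012, 0.04, 0, 0, 0, 0, 0.4, 0.012, 0.04, -0.02, 0, 0, 0, 0.4, 0.012, 0.04, -0.04, 0, 0, 0, 0.4, 0.012, 0.04, -0.04, 0, 0, 0, 0.4, 0.012, 0.02, -0.04, 0, 0, 0, 0.4, 0, 0, -0.04, 0, 0, 0, 0.4, 0, 0, 0, 0, 0, 0]
}}

```text
t: 2.5
position: [0.4794, 0.3094, 0.1556]
ee_rot: [-2.437, -1.976, 0.02]
contact_force: [-1.4, -0.5, -0.1]
gripper_width: 0.6
gripper_force: 0.0
```

>>> {"method": "servo_tool", "body": {
  "steps": [0.4, 0, 0, 0, 0, 0, 0, 0.4, 0, 0, 0, 0, 0, 0]
}}

```text
t: 2.7
position: [0.4848, 0.3106, 0.1645]
ee_rot: [2.441, 1.976, 0.006]
contact_force: [-0.6, 1.0, 1.3]
gripper_width: 0.603
gripper_force: 0.0
```

>>> {"method": "servo_tool", "body": {
  "steps": [0.4, 0.009, 0.032, -0.02, 0, 0, 0, 0.4, 0.009, 0.033, -0.02, 0, 0, 0, 0.4, 0, 0, -0.02, 0, 0, 0, 0.4, 0, 0, -0.01, 0, 0, 0, 0.4, 0, 0, 0, 0, 0, 0, 0.4, 0, 0, 0, 0, 0, 0]
}}

```text
t: 3.3
position: [0.5024, 0.3751, 0.0938]
ee_rot: [2.442, 1.976, 0.003]
contact_force: [-0.2, -0.5, 0.3]
gripper_width: 0.604
gripper_force: 0.0
```

Run:
```python
from h import *
s=env.sense();p=s['position'];print(p,s['ee_rot'],s['joints'])
a,_=env.read_camera('scene');b,_=env.read_camera('top')
print(proj('scene',[p]),proj('top',[p]))
A=cv2.resize(a[190:290,250:370,::-1],None,fx=4,fy=4,interpolation=2)
B=cv2.resize(b[180:280,240:340,::-1],None,fx=3,fy=4,interpolation=2)
cv2.imwrite('pics/g0.png',np.hstack([A,B]))
```

```text
[0.50237687 0.37512433 0.09384829] [2.44197463 1.97556684 0.00344509] [ 4.63770519e-01  5.22757811e-01  1.52978906e+00 -8.04034299e-05
  1.08678413e+00  6.74190136e-01]
[[295.0762748  237.94612577]] [[279.03881425 213.85680245]]
```

View pics/g0.png

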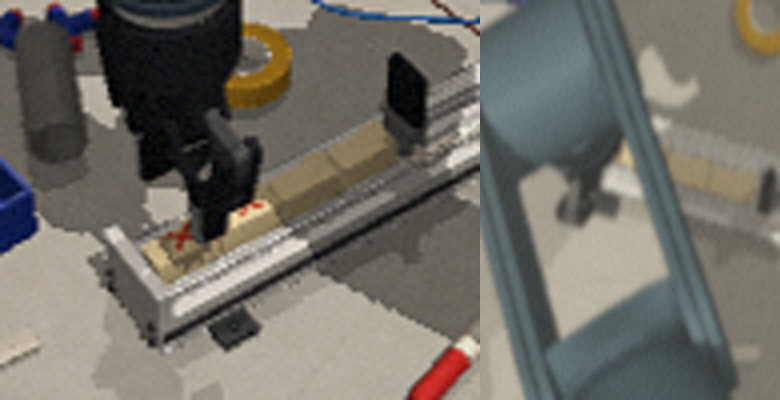

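The view shows the fingers straddling the first cross block at crop (190,235), with the rails clear.

>>> {"method": "servo_tool", "body": {
  "steps": [0.4, 0, 0, -0.02, 0, 0, 0, 0.4, 0, 0, -0.015, 0, 0, 0, 0.4, 0, 0, -0.007, 0, 0, 0, 0.4, 0, 0, 0, 0, 0, 0, 0.9, 0, 0, 0, 0, 0, 0, 0.9, 0, 0, 0, 0, 0, 0, 0.9, 0, 0, 0, 0, 0, 0, 0.9, 0, 0, 0, 0, 0, 0],
  "force": 30
}}

```text
t: 4.2
position: [0.502, 0.3758, 0.0509]
ee_rot: [2.441, 1.977, 0.003]
contact_force: [0.5, -0.9, 2.8]
gripper_width: 0.272
gripper_force: 29.8
```

>>> {"method": "servo_tool", "body": {
  "steps": [0.9, 0, 0, 0.01, 0, 0, 0, 0.9, 0, 0, 0.02, 0, 0, 0, 0.9, 0, 0, 0.03, 0, 0, 0, 0.9, 0, 0, 0.04, 0, 0, 0, 0.9, 0, 0, 0.04, 0, 0, 0, 0.9, 0, 0, 0.04, 0, 0, 0, 0.9, 0, -0.01, 0.03, 0, 0, 0, 0.9, 0.01, -0.03, 0, 0, 0, 0]
}}

```text
t: 5.0
position: [0.5123, 0.3381, 0.2667]
ee_rot: [2.437, 1.98, 0.016]
contact_force: [0.6, -0.2, 0.4]
gripper_width: 0.273
gripper_force: 30.1
```

>>> {"method": "servo_tool", "body": {
  "steps": [0.9, 0.013, -0.04, 0, 0, 0, 0, 0.9, 0.013, -0.04, 0, 0, 0, 0, 0.9, 0.013, -0.04, 0, 0, 0, 0, 0.9, 0.013, -0.04, 0, 0, 0, 0, 0.9, 0.013, -0.04, 0, 0, 0, 0, 0.9, 0.013, -0.04, 0, 0, 0, 0, 0.9, 0.013, -0.04, 0, 0, 0, 0, 0.9, 0.013, -0.04, 0, 0, 0, 0]
}}

```text
t: 5.8
position: [0.6154, 0.0139, 0.2608]
ee_rot: [-2.441, -1.977, -0.0]
contact_force: [-0.1, 0.1, -0.3]
gripper_width: 0.272
gripper_force: 30.1
```

>>> {"method": "servo_tool", "body": {
  "steps": [0.9, 0.013, -0.04, 0, 0, 0, 0, 0.9, 0.013, -0.04, 0, 0, 0, 0, 0.9, 0.01, -0.03, 0, 0, 0, 0, 0.9, 0, 0, 0, 0, 0, 0, 0.9, 0, 0, 0, 0, 0, 0]
}}

```text
t: 6.3
position: [0.6512, -0.095, 0.26]
ee_rot: [-2.442, -1.974, 0.0]
contact_force: [-0.4, 0.7, -0.6]
gripper_width: 0.275
gripper_force: 30.1
```

>>> {"method": "servo_tool", "body": {
  "steps": [0.9, 0.005, 0, -0.045, 0, 0, 0, 0.9, 0, 0, -0.045, 0, 0, 0, 0.9, 0, 0, -0.045, 0, 0, 0, 0.9, 0, 0, -0.035, 0, 0, 0, 0.9, 0, 0, -0.03, 0, 0, 0, 0.9, 0, 0, -0.02, 0, 0, 0, 0.9, 0, 0, -0.01, 0, 0, 0, 0.9, 0, 0, 0, 0, 0, 0]
}}

```text
t: 7.1
position: [0.6555, -0.093, 0.029]
ee_rot: [-2.438, -1.977, 0.002]
contact_force: [-0.6, 0.3, -0.6]
gripper_width: 0.272
gripper_force: 30.1
```

>>> {"method": "servo_tool", "body": {
  "steps": [0.5, 0, 0, 0, 0, 0, 0, 0.5, 0, 0, 0, 0, 0, 0, 0.5, 0, 0, 0.01, 0, 0, 0, 0.5, 0, 0, 0.03, 0, 0, 0, 0.5, 0, 0, 0.04, 0, 0, 0, 0.5, 0, 0, 0.045, 0, 0, 0, 0.5, 0, 0, 0.045, 0, 0, 0, 0.5, 0, 0, 0.02, 0, 0, 0]
}}

```text
t: 7.9
position: [0.6585, -0.0952, 0.2277]
ee_rot: [2.435, 1.972, 0.009]
contact_force: [0.3, 1.1, 0.3]
gripper_width: 0.5
gripper_force: 0.0
```

Run:
```python
from h import *
s=env.sense();print(s['position'])
a,_=env.read_camera('scene');b,d=env.read_camera('top')
for n,im,R in(('scene',a,(280,195,350,280)),('scene',a,(335,110,412,170)),('top',b,(265,200,340,240)),('top',b,(415,135,490,200))):
  for f in(red,cream):
    for c,ar,bb,m in blobs(im,R,f,5): print(n,f is red,c,ar,bb,onz(n,[c],.054)[0].round(4))
```

```text
[ 0.65847497 -0.09519988  0.22772916]
scene True [310.77 240.38] 13 [307 238   8   6] [0.4951 0.3317 0.054 ]
scene False [310.87 205.85] 321 [298 195  25  22] [0.5776 0.2465 0.054 ]
scene False [325.94 235.99] 536 [302 220  47  34] [0.4778 0.2963 0.054 ]
scene True [373.37 139.44] 1722 [342 117  66  48] [ 0.6401 -0.0971  0.054 ]
scene True [368.4 144.8] 5 [367 144   4   2] [ 0.6341 -0.0648  0.054 ]
scene False [369.   145.98] 47 [362 142  13  10] [ 0.629  -0.0614  0.054 ]
top False [309.37 222.35] 337 [287 215  45  16] [0.4826 0.2901 0.054 ]
top True [436.87 164.19] 1109 [421 144  35  45] [ 0.6631 -0.0862  0.054 ]
top True [474.84 171.42] 246 [468 154  12  32] [ 0.6433 -0.1999  0.054 ]
top False [435.94 168.93] 96 [429 165  15   9] [ 0.6486 -0.0832  0.054 ]
```

>>> {"method": "servo_tool", "body": {
  "steps": [0.4, 0, 0, 0.02, 0, 0, 0, 0.4, -0.013, 0.035, 0.01, 0, 0, 0, 0.4, -0.014, 0.036, 0, 0, 0, 0, 0.4, -0.014, 0.036, 0, 0, 0, 0, 0.4, -0.014, 0.036, 0, 0, 0, 0, 0.4, -0.014, 0.036, 0, 0, 0, 0, 0.4, -0.014, 0.036, 0, 0, 0, 0, 0.4, -0.014, 0.036, 0, 0, 0, 0]
}}

```text
t: 8.8
position: [0.5582, 0.1577, 0.2496]
ee_rot: [-2.441, -1.976, 0.001]
contact_force: [-0.1, -0.1, -0.6]
gripper_width: 0.601
gripper_force: 0.0
```

>>> {"method": "servo_tool", "body": {
  "steps": [0.4, -0.014, 0.036, 0, 0, 0, 0, 0.4, -0.014, 0.036, 0, 0, 0, 0, 0.4, -0.014, 0.036, -0.02, 0, 0, 0, 0.4, -0.014, 0.036, -0.03, 0, 0, 0, 0.4, -0.014, 0.036, -0.03, 0, 0, 0, 0.4, 0, 0, -0.03, 0, 0, 0, 0.4, 0, 0, -0.03, 0, 0, 0, 0.4, 0, 0, 0, 0, 0, 0]
}}

```text
t: 9.6
position: [0.4857, 0.3352, 0.1054]
ee_rot: [-2.439, -1.976, 0.015]
contact_force: [-0.6, -0.3, 0.1]
gripper_width: 0.597
gripper_force: 0.0
```

>>> {"method": "servo_tool", "body": {
  "steps": [0.4, 0, 0, 0, 0, 0, 0]
}}

```text
t: 9.7
position: [0.4891, 0.3361, 0.1099]
ee_rot: [-2.441, -1.976, 0.003]
contact_force: [-0.2, 0.9, -0.5]
gripper_width: 0.599
gripper_force: 0.0
```

>>> {"method": "servo_tool", "body": {
  "steps": [0.4, 0.004, -0.004, -0.01, 0, 0, 0, 0.4, 0, 0, -0.02, 0, 0, 0, 0.4, 0, 0, -0.02, 0, 0, 0, 0.4, 0, 0, -0.008, 0, 0, 0, 0.4, 0, 0, 0, 0, 0, 0]
}}

```text
t: 10.2
position: [0.4936, 0.3318, 0.0517]
ee_rot: [-2.442, -1.976, 0.001]
contact_force: [-0.4, -0.3, 0.3]
gripper_width: 0.601
gripper_force: 0.0
```

>>> {"method": "servo_tool", "body": {
  "steps": [0.9, 0, 0, 0, 0, 0, 0, 0.9, 0, 0, 0, 0, 0, 0, 0.9, 0, 0, 0, 0, 0, 0, 0.9, 0, 0, 0, 0, 0, 0]
}}

```text
t: 10.6
position: [0.4945, 0.3328, 0.0535]
ee_rot: [2.441, 1.977, 0.004]
contact_force: [-0.2, -0.1, 5.2]
gripper_width: 0.272
gripper_force: 30.7
```

>>> {"method": "servo_tool", "body": {
  "steps": [0.9, 0, 0, 0.01, 0, 0, 0, 0.9, 0, 0, 0.02, 0, 0, 0, 0.9, 0, 0, 0.03, 0, 0, 0, 0.9, 0, 0, 0.04, 0, 0, 0, 0.9, 0, 0, 0.04, 0, 0, 0, 0.9, 0, 0, 0.04, 0, 0, 0, 0.9, 0, -0.01, 0.03, 0, 0, 0, 0.9, 0.01, -0.03, 0, 0, 0, 0]
}}

```text
t: 11.4
position: [0.5045, 0.2949, 0.2683]
ee_rot: [2.436, 1.98, 0.016]
contact_force: [1.0, -0.2, -0.4]
gripper_width: 0.268
gripper_force: 29.9
```

>>> {"method": "servo_tool", "body": {
  "steps": [0.9, 0.014, -0.04, 0, 0, 0, 0, 0.9, 0.014, -0.04, 0, 0, 0, 0, 0.9, 0.014, -0.04, 0, 0, 0, 0, 0.9, 0.014, -0.04, 0, 0, 0, 0, 0.9, 0.014, -0.04, 0, 0, 0, 0, 0.9, 0.014, -0.04, 0, 0, 0, 0, 0.9, 0.014, -0.04, 0, 0, 0, 0, 0.9, 0.014, -0.04, 0, 0, 0, 0]
}}

```text
t: 12.2
position: [0.6155, -0.0291, 0.2626]
ee_rot: [-2.441, -1.977, -0.0]
contact_force: [1.0, 0.6, -0.2]
gripper_width: 0.273
gripper_force: 29.9
```

>>> {"method": "servo_tool", "body": {
  "steps": [0.9, 0.012, -0.04, 0, 0, 0, 0, 0.9, 0.012, -0.04, 0, 0, 0, 0, 0.9, 0.01, -0.04, 0, 0, 0, 0, 0.9, 0, -0.015, 0, 0, 0, 0, 0.9, 0, 0, 0, 0, 0, 0, 0.9, 0, 0, 0, 0, 0, 0]
}}

```text
t: 12.8
position: [0.6491, -0.1616, 0.2621]
ee_rot: [-2.441, -1.976, -0.001]
contact_force: [0.6, -0.1, -0.3]
gripper_width: 0.27
gripper_force: 29.9
```

>>> {"method": "servo_tool", "body": {
  "steps": [0.9, 0.005, -0.002, -0.045, 0, 0, 0, 0.9, 0, 0, -0.045, 0, 0, 0, 0.9, 0, 0, -0.045, 0, 0, 0, 0.9, 0, 0, -0.035, 0, 0, 0, 0.9, 0, 0, -0.03, 0, 0, 0, 0.9, 0, 0, -0.02, 0, 0, 0, 0.9, 0, 0, -0.01, 0, 0, 0, 0.9, 0, 0, 0, 0, 0, 0]
}}

```text
t: 13.6
position: [0.6537, -0.1625, 0.031]
ee_rot: [-2.438, -1.978, 0.002]
contact_force: [0.1, -0.5, -0.1]
gripper_width: 0.27
gripper_force: 29.9
```

>>> {"method": "servo_tool", "body": {
  "steps": [0.5, 0, 0, 0, 0, 0, 0, 0.5, 0, 0, 0, 0, 0, 0, 0.5, 0, 0, 0.01, 0, 0, 0, 0.5, 0, 0, 0.03, 0, 0, 0, 0.5, 0, 0, 0.04, 0, 0, 0, 0.5, 0, 0, 0.045, 0, 0, 0, 0.5, 0, 0, 0.045, 0, 0, 0, 0.5, 0, 0, 0.045, 0, 0, 0]
}}

```text
t: 14.4
position: [0.6543, -0.1646, 0.251]
ee_rot: [2.44, 1.975, 0.002]
contact_force: [0.7, -0.1, -0.3]
gripper_width: 0.504
gripper_force: 0.0
```

Run:
```python
from h import *
s=env.sense();print(s['position'],s['ee_rot'],s['joints'])
a,_=env.read_camera('scene');b,d=env.read_camera('top')
np.savez('s2.npz',a=a,b=b)
A=cv2.resize(a[105:265,275:435,::-1],None,fx=2.5,fy=3,interpolation=2)
B=cv2.resize(b[130:270,260:500,::-1],None,fx=400/240,fy=480/140,interpolation=2)
cv2.imwrite('pics/b2.png',np.hstack([A,B]))
```

```text
[ 0.6543391  -0.16460713  0.25099572] [2.44003472e+00 1.97536310e+00 1.87453155e-03] [-4.11435988e-01  4.81301058e-01  1.19374789e+00  4.99641834e-05
  1.46404743e+00 -2.01735354e-01]
```

View pics/b2.png

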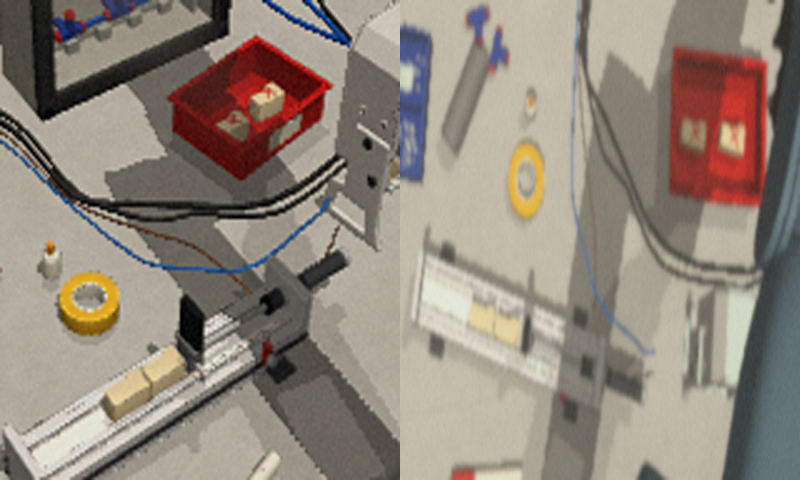

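The bin holds both crossed blocks, at crop (235,122) and (267,100). The two plain blocks are upright in the lane. Next is the lug.

>>> {"method": "servo_tool", "body": {
  "steps": [0.4, 0, 0.02, 0.03, 0, 0, 0, 0.4, 0, 0.035, 0.01, 0, 0, 0, 0.4, -0.01, 0.035, 0, 0, 0, 8, 0.4, -0.015, 0.035, 0, 0, 0, 8, 0.4, -0.02, 0.035, 0, 0, 0, 8, 0.4, -0.02, 0.035, 0, 0, 0, 8, 0.4, -0.02, 0.035, 0, 0, 0, 8, 0.4, -0.02, 0.035, 0, 0, 0, 8]
}}

```text
t: 15.3
position: [0.5484, 0.1016, 0.2883]
ee_rot: [1.418, 2.802, 0.001]
contact_force: [0.4, 0.1, -0.7]
gripper_width: 0.598
gripper_force: 0.0
```

>>> {"method": "servo_tool", "body": {
  "steps": [0.4, -0.02, 0.03, 0, 0, 0, 8, 0.4, -0.02, 0.03, 0, 0, 0, 8, 0.4, -0.02, 0.03, 0, 0, 0, 8, 0.4, -0.015, 0.02, 0, 0, 0, 8, 0.4, -0.01, 0, -0.02, 0, 0, 8, 0.4, 0, 0, -0.03, 0, 0, 2, 0.4, 0, 0, -0.03, 0, 0, 0, 0.4, 0, 0, 0, 0, 0, 0]
}}

```text
t: 16.1
position: [0.4618, 0.21, 0.2045]
ee_rot: [-0.328, -3.119, 0.003]
contact_force: [-0.2, -0.0, 0.3]
gripper_width: 0.6
gripper_force: 0.0
```

>>> {"method": "servo_tool", "body": {
  "steps": [0.4, 0, 0, 0, 0, 0, 0]
}}

```text
t: 16.2
position: [0.4647, 0.2104, 0.2081]
ee_rot: [0.329, 3.124, 0.0]
contact_force: [0.1, -0.9, -0.3]
gripper_width: 0.603
gripper_force: 0.0
```

Run:
```python
from h import *
from scipy.spatial.transform import Rotation as R
s=env.sense();y=R.from_rotvec(s['ee_rot']).as_matrix()[:,1];print(s['position'],y,np.degrees(np.arctan2(y[1],y[0])),s['joints'])
```

```text
[0.46465799 0.21039712 0.20810587] [2.08255748e-01 9.78074375e-01 2.45318140e-04] 77.9798454776462 [ 2.06181977e-01  2.15964149e-01  1.68592405e+00  4.37900653e-05
  1.23919108e+00 -1.15483727e+00]
```

>>> {"method": "servo_tool", "body": {
  "steps": [0.4, 0.001, 0.004, -0.03, 0, 0, 0, 0.4, 0, 0, -0.04, 0, 0, 0, 0.4, 0, 0, -0.03, 0, 0, 0, 0.4, 0, 0, -0.015, 0, 0, 0, 0.4, 0, 0, -0.007, 0, 0, 0, 0.4, 0, 0, 0, 0, 0, 0]
}}

```text
t: 16.8
position: [0.4665, 0.2145, 0.0859]
ee_rot: [0.329, 3.123, 0.001]
contact_force: [0.6, 1.0, 0.3]
gripper_width: 0.598
gripper_force: 0.0
```

>>> {"method": "servo_tool", "body": {
  "steps": [1, 0, 0, 0, 0, 0, 0, 1, 0, 0, 0, 0, 0, 0, 1, 0, 0, 0, 0, 0, 0, 1, 0, 0, 0, 0, 0, 0, 1, 0, 0, 0, 0, 0, 0],
  "force": 50
}}

```text
t: 17.3
position: [0.4663, 0.2143, 0.0864]
ee_rot: [0.328, 3.122, 0.0]
contact_force: [-0.9, -2.5, 5.6]
gripper_width: 0.113
gripper_force: 49.7
```

Run:
```python
from h import *
u=np.array([.208,.978]); s=env.sense();print(s['position'],s['contact_force'],s['gripper_width'])
a,_=env.read_camera('scene');b,_=env.read_camera('top')
r2=lambda h:((h[...,0]<12)|(h[...,0]>170))&(h[...,1]>80)&(h[...,2]>40)
for n,im,R in(('scene',a,(365,205,400,235)),('top',b,(345,235,372,255))):
    for c,ar,bb,m in blobs(im,R,r2,3): 
        q=onz(n,[c],.04)[0]; print(n,c,ar,bb,q,'travel along u from TCP',(q[:2]-s['position'][:2])@u)
A=cv2.resize(a[190:250,330:410,::-1],None,fx=10,fy=10,interpolation=2)
cv2.imwrite('pics/l1.png',A)
```

```text
[0.46630015 0.21431302 0.08635562] [-0.86840322 -2.52087483  5.63824838] 0.11303999116958832
scene [381.17 221.26] 23 [380 218   4   8] [0.41616724 0.15318186 0.04      ] travel along u from TCP -0.07021392858456868
top [357.2 245.5] 10 [356 244   3   4] [0.41794096 0.14842258 0.04      ] travel along u from TCP -0.07449956537979552
```

View pics/l1.png

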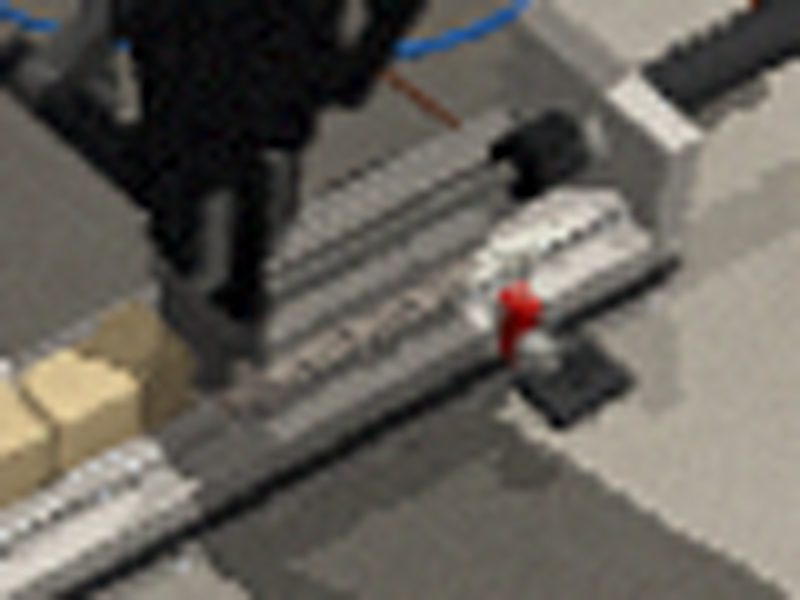

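Lug gripped (9.6 mm opening). The cursor is at about (381.5,219) in the scene view, roughly 72 mm away. I'll pull it back.

>>> {"method": "servo_tool", "body": {
  "steps": [1, -0.001, -0.005, 0, 0, 0, 0, 1, -0.002, -0.01, 0, 0, 0, 0, 1, -0.002, -0.01, 0, 0, 0, 0, 1, -0.002, -0.01, 0, 0, 0, 0, 1, -0.002, -0.01, 0, 0, 0, 0, 1, -0.002, -0.01, 0, 0, 0, 0, 1, -0.002, -0.01, 0, 0, 0, 0, 1, -0.001, -0.004, 0, 0, 0, 0]
}}

```text
t: 18.2
position: [0.4517, 0.1464, 0.0864]
ee_rot: [0.33, 3.123, 0.005]
contact_force: [-1.3, 9.0, 8.3]
gripper_width: 0.112
gripper_force: 50.1
```

>>> {"method": "servo_tool", "body": {
  "steps": [1, 0, 0, 0, 0, 0, 0, 1, 0, 0, 0, 0, 0, 0, 1, 0, 0, 0, 0, 0, 0]
}}

```text
t: 18.5
position: [0.4518, 0.1469, 0.0864]
ee_rot: [0.329, 3.123, 0.005]
contact_force: [-2.1, 7.0, 9.2]
gripper_width: 0.11
gripper_force: 50.3
```

Run:
```python
from h import *
u=np.array([.208,.978]); s=env.sense();print(s['position'],s['contact_force'],s['gripper_width'],(s['position'][:2]-[.4663,.2143])@u,(s['position'][:2]-[.4663,.2143])@[.978,-.208])
f=[env.read_camera('scene')[0].astype(float) for _ in range(8)]; g=[env.read_camera('top')[0].astype(float) for _ in range(8)]
a=np.mean(f,0).astype(np.uint8); b=np.mean(g,0).astype(np.uint8); np.savez('s3.npz',a=a,b=b)
A=cv2.resize(a[205:235,360:400,::-1],None,fx=18,fy=18,interpolation=cv2.INTER_NEAREST)
B=cv2.resize(b[230:260,345:370,::-1],None,fx=10,fy=18,interpolation=cv2.INTER_NEAREST)
cv2.imwrite('pics/l2.png',np.hstack([A,B])[:,:800])
```

```text
[0.45180919 0.14685401 0.08635072] [-2.07631142  6.96365019  9.16222593] 0.1102788907741038 -0.06897626620000401 -0.00014324292601693636
```

View pics/l2.png

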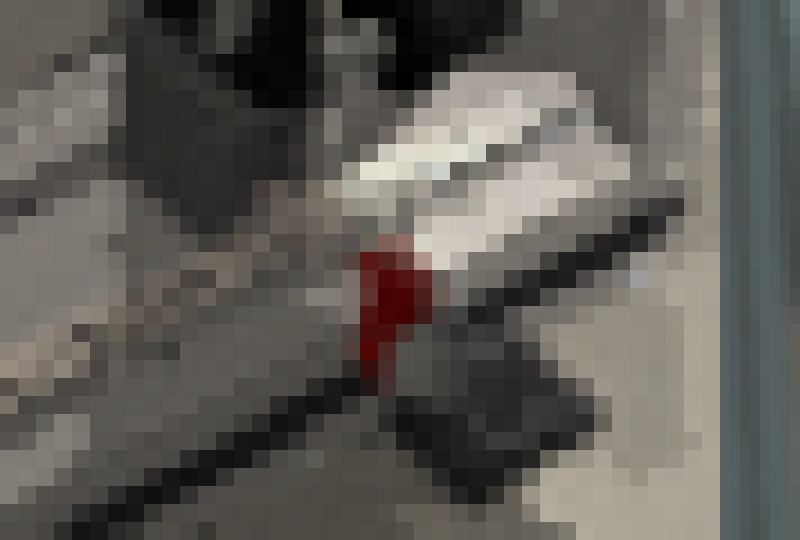

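Travel is 69 mm so far. The cursor's line is near scene (382,218.5), and the pointer sits in shadow to its left. I'll compare the two using projected guide lines.

Run:
```python
from h import *
u=np.array([.208,.978,0]);v=np.array([.978,-.208,0])
a0=np.load('scene0.npz')['im'];a1=np.load('s3.npz')['a']
c0=onz('scene',[(381.9,218.6)],.04)[0]; print('cursor',c0,'px per 10mm u',proj('scene',[c0,c0+.01*u,c0+.01*v]))
q=np.load('top0.npz')['im'][240:251,352:363]; print(q[...,0].astype(int)-q[...,1])
def pan(im,x0,y0,k,g,cs):
    w,h=(26,30); I=cv2.resize(np.clip(im[y0:y0+h,x0:x0+w,::-1].astype(float)*g,0,255).astype(np.uint8),None,fx=k,fy=k,interpolation=cv2.INTER_CUBIC)
    for c,col in cs:
        p=(proj('scene',[c-.01*v,c+.03*v])-[x0,y0]+.5)*k; cv2.line(I,*[tuple(map(int,r)) for r in p],col,1)
    return I
G=(0,255,0);B=(255,0,0)
h=c0+.069*u
cv2.imwrite('pics/l3.png',np.hstack([pan(a0,342,210,15,1,[(h,G),(h+.005*u,B),(h-.005*u,(0,255,255))]),pan(a1,366,205,15,2,[(c0,G),(c0+.005*u,B)])]))
```

```text
cursor [0.42054915 0.14435976 0.04      ] px per 10mm u [[381.9        218.6       ]
 [378.9497717  220.20841952]
 [379.39277864 216.31394543]]
[[ 1  2  0 -2 -1 -4 -3 -4 -5 -3 -4]
 [ 7  5  5  3  2  0  1  0 -2 -2 -4]
 [ 6  5  5  5  5  7  3  3  4  0  0]
 [ 7  5  4  5 11 19 15  8  6  5  2]
 [ 3  7  2 10 35 57 46 21  8  7  7]
 [ 6  6  6 17 56 87 70 30  9  6  5]
 [ 5  5  7 21 51 83 70 28  7  3  2]
 [ 8  6  6  9 23 40 43 20  3  2 -1]
 [ 8  7  5  5  6 11 12  8  0 -1  2]
 [ 6  8  7  4  3  2  3  2  2  3  1]
 [ 5  8  7  5  7  1  3  2  3 -2 -2]]
```

View pics/l3.png

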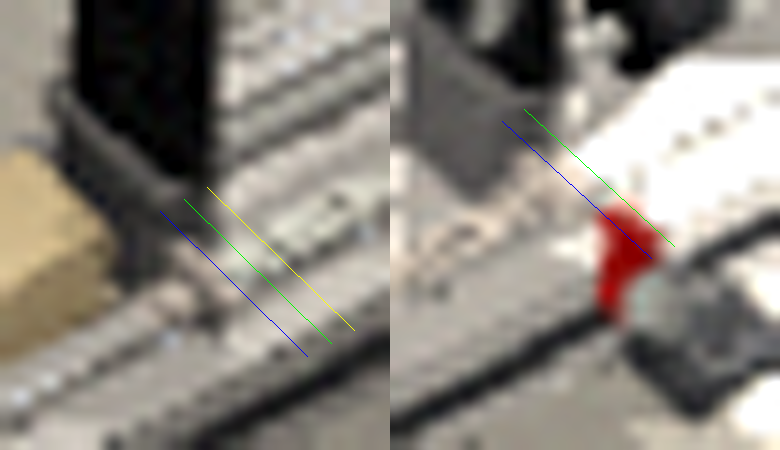

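Run:
```python
from h import *
import itertools
u=np.array([.208,.978,0]);v=np.array([.978,-.208,0])
L=np.array([.4663,.2143,0]); z=np.array([0,0,1])
def box(c,dx,dy,z0,z1): return [c+i*dx*v+j*dy*u+k*z for i,j,k in itertools.product((-1,1),(-1,1),(z0,z1))]
for n in('scene','top'):
    p=proj(n,box(L,.016,.005,.064,.102)); print(n,'lug bbox',p.min(0).round(1),p.max(0).round(1),'ctr',proj(n,[L+.084*z]).round(1))
    print(' ptr home x=-.02,-.03',proj(n,[L-.02*v+.04*z,L-.03*v+.04*z]).round(1).tolist())
    for t in(.072,.075,.078): print(' cursor at',t,proj(n,[L-.034*v-t*u+.04*z,L-.028*v-t*u+.04*z]).round(2).tolist())
print(cv2.cvtColor(np.load('scene0.npz')['im'],cv2.COLOR_RGB2GRAY)[200:236,344:362])
a=np.load('scene0.npz')['im'].astype(int)[214:228,377:388];print(a[...,0]);print(a[...,1])
```

```text
scene lug bbox [346.  202.5] [357.8 222.4] ctr [[351.8 212.2]]
 ptr home x=-.02,-.03 [[355.8, 229.0], [358.3, 231.4]]
 cursor at 0.072 [[381.11, 220.43], [379.6, 219.05]]
 cursor at 0.075 [[381.99, 219.95], [380.48, 218.56]]
 cursor at 0.078 [[382.88, 219.46], [381.36, 218.08]]
top lug bbox [332.2 221.4] [338.2 233.9] ctr [[335.2 227.7]]
 ptr home x=-.02,-.03 [[333.6, 235.3], [332.8, 238.6]]
 cursor at 0.072 [[356.34, 245.44], [356.79, 243.45]]
 cursor at 0.075 [[357.33, 245.67], [357.78, 243.68]]
 cursor at 0.078 [[358.33, 245.9], [358.77, 243.91]]
[[160 162 168 160 160 158 156 158 156 155 153 153 154 154 157 161 156 156]
 [159 162 160 160 159 160 159 158 159 157 156 154 155 157 158 156 159 159]
 [159 158 163 165 167 168 164 160 155 157 157 155 159 159 154 155 160 157]
 [161 158 162 146  76  57 120 166 163 160 161 161 158 157 157 159 163 158]
 [157 162 149  73  19  17  50 118 167 163 160 156 158 159 158 160 160 161]
 [155 162 142  28   3  18  24  37 102 170 162 155 158 161 158 158 157 158]
 [155 164 142  21   0  18  16  20  30 100 169 164 158 157 158 158 163 160]
 [156 166 145  27  
[... 2774 characters left out ...]
 25  48  76  54  46  63  64  51  44  41]]
[[158 159 193 217 216 207 186 204  93 116 129]
 [190 205 166 168 161 137 158 120 130 164 191]
 [204 183 198 146 159 106 137 153 159 169 195]
 [185 209 160 113 126 105 170 196 193 191 192]
 [152 113 146 131 119 110 201 195 200 193 165]
 [132 132 146  41  69  89 145 202 173 115 111]
 [159 154 112  40  30  36  44  92 118 110 101]
 [201 186 105  42   8  11  33  89 102  72  41]
 [197 183  98  14   6   7  29  67  63  25  34]
 [184 140  74   9  24  85 144 110  58  57  54]
 [108 113  95  10  56 124 160 153 113  84  70]
 [111 108  61   7  52 112 135 114  90  52  46]
 [ 67  37  19  23  53  95 105 102  94  40  42]
 [ 22  28  50  72  53  48  61  64  50  44  44]]
```

>>> {"method": "servo_tool", "body": {
  "steps": [1, -0.0006, -0.003, 0, 0, 0, 0, 1, -0.0006, -0.003, 0, 0, 0, 0, 1, 0, 0, 0, 0, 0, 0, 1, 0, 0, 0, 0, 0, 0, 1, 0, 0, 0, 0, 0, 0]
}}

```text
t: 19.8
position: [0.4506, 0.141, 0.0863]
ee_rot: [0.329, 3.123, 0.005]
contact_force: [-3.4, 7.2, 8.7]
gripper_width: 0.109
gripper_force: 50.3
```

Run:
```python
from h import *
u=np.array([.208,.978,0]);v=np.array([.978,-.208,0])
s=env.sense();print(s['position'],s['contact_force'],(s['position']-[.4663,.2143,0])@u,s['gripper_width'])
a=np.mean([env.read_camera('scene')[0].astype(float) for _ in range(12)],0); b=np.mean([env.read_camera('top')[0].astype(float) for _ in range(4)],0); np.savez('s4.npz',a=a,b=b)
o=np.load('s3.npz')['a'].astype(float)
print('cols 371-387 rows 208-224');
print('now G');print(a[208:224,371:388,1].astype(int));print('now-before G');print((a-o)[208:224,371:388,1].astype(int))
print('R-G');print((a[...,0]-a[...,1])[208:224,371:388].astype(int))
p=s['position']*[1,1,0]; print('pred ptr x -.015..-.03',[proj('scene',[p-x*v+[0,0,.04]]).round(1).tolist() for x in(.015,.02,.025,.03)])
```

```text
[0.45055143 0.14096744 0.08634447] [-3.42460357  7.19525272  8.65015469] -0.0749949475923792 0.10904642246255758
cols 371-387 rows 208-224
now G
[[ 47  49  45  27   3   6   4   9  33  56  27   3   3  15  54  80  79]
 [ 42  43  48  48  29  10   2  11  46  68  13   0  17  94 164 164 162]
 [ 43  43  49  48  53  45  31  42  69  88  78  60 106 164 166 163 172]
 [ 44  45  46  49  48  35  30  50  80  86  82 106 163 168 179 197 197]
 [ 44  43  45  44  39  38  37  46  74  82 104 164 188 205 178 213 207]
 [ 42  43  45  43  37  36  34  42  69 119 199 219 220 221 222 208  92]
 [ 42  43  44  42  44  70  80  67 152 225 225 214 192 208  98 120 131]
 [ 48  42  43  38  42  68  88  86 121 183 169 143 158 122 130 167 195]
 [ 57  46  38  44  76 101  93  87  93 132 161 110 140 158 159 173 198]
 [ 80  61  67  77 105  98  80  92  87 107 128 105 174 197 195 195 197]
 [ 90  88  81  96  76  79  80  71  90  85  78 109 209 202 201 196 168]
 [103 104  96  81  87  69  84  80  75  19  31  63 149 208 177 115 116]
 [ 68 104  96  68  75  78  86  99 113  44   9  21  40  94 121 111 105]
 [ 96  79  75  79  86  87  90  9
[... 1596 characters left out ...]
 4  5  6]
 [ 1  1  1  1  0  2  0  1  2  4  5  3  3  3  1 -3  4]
 [ 1  1  1  2  1  4  5  3  4  1  2  2  0 -3  3  2  5]
 [ 0  1  1  1  1  4  7  7  4  0  2  4  3  2  5  7  7]
 [ 1  1  0  2  5  7  8  6  5  2  2  6  5  6  5  6  6]
 [ 2  2  4  5  8  8  5  8  6  3  3  2  5  6  6  7  7]
 [ 2  6  6  7  5  5  4  2  4  8 31 32  3  5  6  6  5]
 [ 8  8  6  5  4  2  4  0 15 68 52 43 24  3  5  4  5]
 [ 5  8  5  2  2  2  3  2  9 48 70 61 51 11  3  3  3]
 [ 6  5  2  3  4  2  2  2  8 42 67 70 43 14  3  2  1]
 [ 2  2  3  2  2  2  2  2  9 58 67 61 36  6  0  0  0]
 [ 3  3  3  3  2  3  4  1 10 61 58 23  0  0  0  2  2]]
pred ptr x -.015..-.03 [[[377.3, 215.6]], [[378.5, 216.8]], [[379.8, 217.9]], [[381.0, 219.1]]]
```

Run:
```python
from h import *
a=np.load('s4.npz')['a'][...,1];h=(np.load('scene0.npz')['im'][...,1].astype(float)+np.load('s2.npz')['a'][...,1])/2
o=np.load('s3.npz')['a'][...,1].astype(float)
np.set_printoptions(linewidth=200)
print('home/now x100 rows222-236 cols 348-364');print((100*h/np.maximum(a,5))[222:237,348:365].astype(int))
h0=np.load('scene0.npz')['im'][...,1].astype(float)
print('now/home rows 208-223 cols 371-387');print((100*a/np.maximum(h0,5))[208:223,371:388].astype(int))
print('s3/home');print((100*o/np.maximum(h0,5))[208:223,371:388].astype(int))
```

```text
home/now x100 rows222-236 cols 348-364
[[ 56  59  63  59  84  80  46  30  86 168 166 167 158 137 135 137 149]
 [ 40  34  32  40  60  56  43  52 112 174 163 138 139 137 151 161 169]
 [ 73  30  39  41  37  49  46  53  97 140 138 141 152 160 160 164 161]
 [ 82  57  35  47  47  47  43  50  87 141 141 131 161 161 165 160 163]
 [ 95  74  38  50  56  97 133  86 109 155 160 159 174 168 165 141 156]
 [ 87  42  33  51  50  76 122 127 137 160 162 170 176 145 161 177 178]
 [ 81  35  21  48  64  89  80 140 156 154 176 152 166 176 182 164 163]
 [ 97  71  33  57  85  87  81  85 200 249 204 174 189 181 162 162 162]
 [ 99  85  76  83  84  85  92 136 129 167 172 183 165 164 164 163 168]
 [103  96  85  85  82  89 101  98 141 173 181 161 159 158 167 182 151]
 [ 96  83  78  90  96 104 105 100 141 168 165 161 165 181 158 158 151]
 [ 98  89  95 101 104  96  84  84  88 153 168 178 124 159 153 151 164]
 [100  99 102  96  84  84  83  84  82  91 129 164 155 154 160 162 163]
 [102  97  84  86  82  82  82  87  97 104 152 155 152 152 152 148 141]
 [ 96  83  83  84  82  86  98  98 100 108 167 159 172 157 146 160 1
[... 1479 characters left out ...]
 20  20  19  25  42  56  50  71 101 101 103 100 102 102 104]
 [ 23  23  19  19  18  29  48  56  76 102 104 102 102 101 104 103  99]
 [ 22  22  22  37  52  41  55  71 104 107 103 104  99 100 100 102 101]
 [ 27  24  27  41  45  44  55  63  71 102 100 105 102 102  99 102 102]
 [ 24  28  36  38  43  42  53  54  61  85 101 100 102 101 101 101 103]
 [ 40  44  46  47  42  42  59  77  56  75  80 100 103 103 100 102 101]
 [ 47  47  47  46  52  69  68  61  47  56  50  70 103 102 101 100 104]
 [ 44  47  47  72  64  59  53  62  98 107  26  55  95 102 102 101 103]
 [ 48  60  62  63  54  58  62  67 107 121  25  36  93 103 107 100 102]
 [ 60  60  55  52  46  45  46  54 112 135  50  42  89  94 104 120 105]]
```

The home-picture comparison puts the pointer on (354,226)–(357,229). The scene view gives a needed travel of 74.7 mm and the top view 74.4–75 mm. The follower is now at 75.0 mm and holding, so I'll check the blocks and hand in.

Run:
```python
from h import *
a,_=env.read_camera('scene')
for c,ar,bb,m in blobs(a,(280,215,350,275),cream,40): print(c,ar,bb,onz('scene',[c],.05)[0].round(3))
s=env.sense(); print(s['t'],s['position'],s['contact_force'],s['gripper_force'])
print(env.hand_in())
```

```text
[333.23 231.91] 359 [317 220  33  26] [0.476 0.272 0.05 ]
20.65 [0.45056318 0.1409974  0.08634454] [-3.48741035  8.54190459  8.87612004] 50.30542194843292
the job is handed in; nothing more can be done
None
```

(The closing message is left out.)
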